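# Slide the tea tin home along the pantry rail with the push stick

## Robot

A 6-joint arm with a two-finger parallel gripper is mounted at the origin on the work surface. World frame = base frame: x ahead of the robot, y to its left, z up, the work surface at z = 0. Lengths are in mm, angles in rad, forces in N, time in s.
With the tool pointing down it reaches from about 375 to 825 mm from the base axis. Payload 5.5 kg.
Tool frame: the origin (TCP) lies midway between the tips of the shut fingers; the grasp point (between the pads) lies 19 mm behind it; z points along the fingers, y is the line along which they close (so a half turn about z gives the same grasp; the last joint's range is limited). The gripper opens to 85 mm and grips with 20 to 120 N. Pads are 22 mm wide; open, the fingers measure 114 mm over their backs; the gripper's body (76 mm by 85 mm) begins 54 mm behind the grasp point. The pads swing forward as they close: fully open they stand 13 mm farther back than shut.
Start: joints at [1.168, 0.314, -0.047, 1.21, 0, 1.571], TCP at [235.194, 551.977, 231.299] pointing down, gripper open.
Joint ranges: [-2.67, 2.67], [-0.69, 1.73], [-1.03, 1.25], [-2.08, 2.16], [-1.42, 1.45], [-3.14, 3.14]. Speed limits (rad/s): [2.39, 2.39, 3.01, 3.14, 3.14, 3.14].

## Interface

Orientations are given as [roll, pitch, yaw] about the fixed x, y, z axes, in that order (R = Rz(yaw) Ry(pitch) Rx(roll)).
In Python, from bench import state, cams, r, trace gives the robot as it stands. The module is installed in compiled form; this text tells all that it offers.
- The arm moves only by the tool arm_command, never from a script. Its argument "plan" is a list of rows, each a list of 4 numbers: the shift along the tool's x, y, z in cm, then the turn about the tool's z in degrees. A call has exactly 10 rows; each row shifts and turns the commanded pose from where the row before left it, along the tool's axes as they then stand; what a row does not reach is not made up. A row lasts 1/8 s, in which the tool goes at most 62.5 mm and 10.7 degrees, less where a joint would pass 70% of its speed; a pose out of reach is approached as far as the arm can. A call is refused whole if a number of a shift passes 6.25 or a number of a turn 10.7, either way. A call with a gripper value outside its range is refused whole. "hand" is the closure in counts, from 0 (fully open) to 255 (shut), set as the call begins (left out, the last holds). The fingers move at their own pace and stop on an object; "squeeze" is the grip in N (left out, the last holds). Time passes only in rows, so rows that do not move let the fingers close, or fill a call up. It gives the time, the measured TCP pose, the force, the opening and the grip force at its end, in the units of the state.
- state(): the state, without advancing time (a new reading comes with each control period).
- cams.get_image(name): name is "side" or "top" or "wrist"; returns the picture (420x560x3 uint8, blue, green, red); there is no depth.
- cams.camera_info(name): a dict with "fx", "fy", "cx", "cy" (pixels), "dist" ([k1, k2, p1, p2, k3] as OpenCV has them; the pictures are not rectified), "camera_from_world" (4x4, takes a point from world to camera coordinates); the wrist camera has in their place "hand_eye" (4x4, takes a point from camera to tool coordinates, whose origin is the TCP and whose axes are the flange's). Camera axes: x right, y up, looking along -z (the intrinsics and any distortion apply to the point x, -y, -z); pixel columns grow to the right and rows downward; lengths in mm; the calibration is good to about 2 mm. A picture is of the moment at which its call begins: read the wrist's pose just before it. camera_info takes no time and is no camera call.
- r.close_job(): hands the job in; it is judged then, once.
Trained networks look in the newest picture that a camera, given by its name, has taken for a name from the list of things; names that differ only in an ending like _2 or _b are one class to them, and where a whole thing is asked for, a point or a joint stands for the part that bears it (a point fixed in the world has none). Each returns a list of dicts, best first, with "p" (0 to 1); they miss things now and then, are a little off and sometimes report something else, mostly with a low value. They report only what shows in the picture. A call takes as long as a camera call. They do not tell look-alikes from the thing itself.
- trace(label, camera): "region" (420x560 bool, what is visible of it) and "at" ([column, row] in pixels, amid what is visible of it).
The state is a dict: "time_s": time; "joint_pos": joint angles; "qvel": joint speeds; "joint_torque": joint torques, N m; "position": TCP position; "tcp_rot": TCP orientation; "wrist_force": force on the tool from outside, world axes, zero at the start; "ft_torque": the same for the moment, N m; "finger_gap": finger opening in mm; "finger_force": force on a finger pad.
Only numpy, scipy, OpenCV 4.12 (cv2) and the standard library are available. Lean on these libraries where they do the work, as an engineer would, in place of code of your own. Each camera call takes 0.05 s, during which the arm holds its last target. There are 200 camera calls.

## Task

Take the wooden push stick by its raised grip and use it to slide the tin that stands at the rail along the rail until it is up against the end stop, keeping the tin close along the rail all the way. Touch the tin only with the stick, and at the end put the stick down flat on the counter and let go of it.

Things in the scene. Friction and masses are not known exactly. Their poses are not given: they have to be found in the camera images.
- stick_grip (a point): Wooden push stick lying flat (the spatula near by is not it). Point: centre of its raised grip block, 43 mm above the underside; block 54 long (x), 22 wide (y), 20 to 66 mm above the underside. x runs along the stick to its cross head, whose flat face is 102 mm ahead, 50 wide, 0 to 32 mm high. Bar 20 wide, 20 high, tail end 100 mm behind. z up. 0.12 kg.
- tin_mid (a point): Closed steel tin with wooden lid, standing at the rail (the taller square tin is not it): 120 long (x), 80 wide (y), 70 mm high. Point: its centre, 35 mm above the underside. x points along the rail to the end stop, z up. Starts with a long side within 2 mm of the rail, 120 to 210 mm short of the stop. Slides freely, 0.3 to 0.55 kg.
- rail_corner (a point): Fixed L-shaped wooden rail, 36 mm high. Point: inner corner at counter height where rail face meets end stop face. x points along the rail to the stop, y from the rail across the tin's lane, z up. Rail face runs 400 mm back (-x), rail 14 mm thick (-y side); stop face reaches 85 mm along +y. Tin home: its centre 60 mm back (-x), 40 mm out (+y).
Mind the look-alikes: they are no part of the job. Leave any blue look-alike of the part that bears stick_grip alone.

How it is judged (in metres and radians):
On the way:
1. the held stick pushes the tin along the rail (contact force between the fingers and stick above 1 N and contact force between stick and tin above 0.2 N and distance of tin_mid from where it was at the start of the episode above 0.03 m), for 0.1 s.
At the end, for the whole second after the job is handed in: The tin stands flat at the end stop (gap to the stop under 12 mm), along the rail (gap under 12 mm, within 10 degrees), and the stick lies flat, right way up, on the counter, released; both are at rest (x of tin_mid in the frame of rail_corner between -0.072 and -0.05 m and y of tin_mid in the frame of rail_corner between 0.03 and 0.052 m and angle between the x axis of tin_mid and the x axis of rail_corner, either way round below 0.18 rad and height (world z) of tin_mid below 0.045 m and angle between tin_mid's own z axis and vertical below 0.1 rad and height (world z) of stick_grip below 0.053 m and angle between stick_grip's own z axis and vertical below 0.15 rad and linear speed of each of tin, stick below 0.02 m/s); the robot touches nothing.
It fails at once if the gripper or arm touches the tin (contact force between any of the fingers, the arm and tin above 0.5 N).
It fails at once if the tin strays more than 20 mm from the rail or turns more than 15 degrees to it (y of tin_mid in the frame of rail_corner above 0.06 m or angle between the x axis of tin_mid and the x axis of rail_corner, either way round above 0.262 rad).
It also fails if it takes over 48 s, if anything falls off the work surface, if the arm or the gripper's body presses on something with over 40 N, if the wrist force passes 120 N, or if a joint passes its speed limit or range.

## Working session

There is one attempt and no reset: what is moved stays moved. The work goes in short steps, Python scripts to look and compute and a tool call to move; the robot and the scene stay as the last step left them, time stands still between calls to the robot, and variables do not carry over. Pictures are saved under pics/ and viewed, at most 10 in all, crops included, and the job is handed in when it is done.

Besides the shell and the picture viewer there is one more tool, called by a JSON object that holds its "fn" and its "kwargs", one argument or row to a line. arm_command: Moves the arm, as the interface text tells. Its arguments: {"type":"object","properties":{"plan":{"type":"array","items":{"type":"array","items":{"type":"number"}}},"hand":{"type":"number"},"squeeze":{"type":"number"}},"required":["plan"]}

```bash
mkdir -p pics; cat > h.py <<'E'
import numpy as np,cv2
from scipy.spatial.transform import Rotation as R
from bench import state,cams,r,trace
def K(ci): return np.array([[ci['fx'],0,ci['cx']],[0,ci['fy'],ci['cy']],[0,0,1]])
def w2c(name,s=None):
    ci=cams.camera_info(name)
    if name!='wrist': return ci,np.array(ci['camera_from_world'])
    s=s or state(); T=np.eye(4); T[:3,:3]=R.from_euler('xyz',s['tcp_rot']).as_matrix(); T[:3,3]=s['position']
    return ci,np.linalg.inv(T@np.array(ci['hand_eye']))
def pix2w(name,uv,z,s=None):
    ci,M=w2c(name,s); uv=np.array(uv,float).reshape(-1,1,2)
    n=cv2.undistortPoints(uv,K(ci),np.array(ci['dist'],float)).reshape(-1,2)
    d=np.c_[n[:,0],-n[:,1],-np.ones(len(n))]; C=np.linalg.inv(M)
    d=d@C[:3,:3].T; o=C[:3,3]
    return o+d*((z-o[2])/d[:,2])[:,None]
def w2pix(name,P,s=None):
    ci,M=w2c(name,s); P=np.array(P,float).reshape(-1,3)@M[:3,:3].T+M[:3,3]
    P=P*[1,-1,-1]
    return cv2.projectPoints(P,np.zeros(3),np.zeros(3),K(ci),np.array(ci['dist'],float))[0].reshape(-1,2)
E
python3 - <<'E'
from h import *
print(state()['time_s'],state()['position'],state()['tcp_rot'])
for c in('top','side'):
    im=cams.get_image(c); cv2.imwrite(f'pics/{c}0.png',im)
    for n in('stick_grip','tin_mid','rail_corner'):
        for d in trace(n,c)[:3]:
            m=d['region']; pts=cv2.findNonZero(m.astype(np.uint8)); 
            print(c,n,round(d['p'],2),np.round(d['at']),m.sum(),cv2.minAreaRect(pts) if pts is not None else '',np.round(pix2w(c,d['at'],40)[0]))
E
```

```text
0.0 [234.93868913 551.44486046 230.43988758] [-3.13985734e+00 -1.32581142e-05  2.73883826e+00]
top stick_grip 0.95 [118. 305.] 1004 ((123.90383911132812, 306.0192565917969), (21.965007781982422, 87.27167510986328), 78.69007110595703) [235. 262.  40.]
top stick_grip 0.87 [332. 288.] 886 ((332.9920959472656, 289.39520263671875), (85.68429565429688, 20.493799209594727), 69.73430633544922) [ 263. -228.   40.]
top stick_grip 0.81 [304. 217.] 849 ((309.5, 216.5), (85.0, 21.0), 0.0) [ 429. -169.   40.]
top tin_mid 0.63 [237. 150.] 1960 ((235.78848266601562, 149.55767822265625), (52.363006591796875, 38.04652786254883), 11.309932708740234) [589. -17.  40.]
top rail_corner 0.75 [187. 124.] 1507 ((215.63153076171875, 128.6166229248047), (40.89246368408203, 176.09320068359375), 88.6279067993164) [652. 101.  40.]
side stick_grip 0.79 [359. 130.] 954 ((358.4382019042969, 128.3988800048828), (65.40187072753906, 24.16794776916504), 32.0053825378418) [ 267. -457.   40.]
side stick_grip 0.64 [293. 211.] 713 ((291.0, 201.5), (22.0, 61.0), 0.0) [ 433. -120.   40.]
side stick_grip 0.64 [368. 189.] 1133 ((362.8271179199219, 185.8550262451172), (24.49378204345703, 78.9580307006836), 79.54009246826172) [ 253. -208.   40.]
side tin_mid 0.94 [219. 239.] 2518 ((217.1849365234375, 240.50685119628906), (46.58237838745117, 62.61701583862305), 20.556045532226562) [591. -18.  40.]
side rail_corner 0.66 [161. 309.] 1872 ((184.88734436035156, 266.4731750488281), (52.53153610229492, 165.42337036132812), 13.392498970031738) [673. 170.  40.]
```

View pics/top0.png

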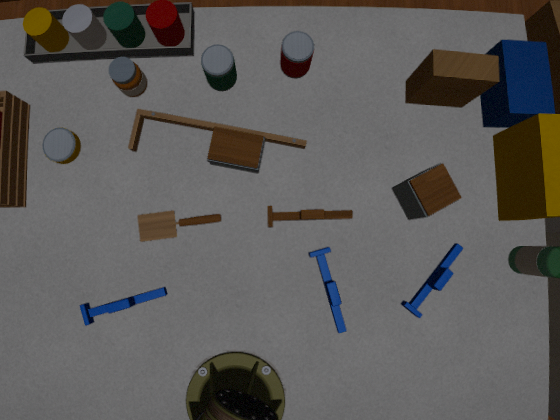

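View pics/side0.png

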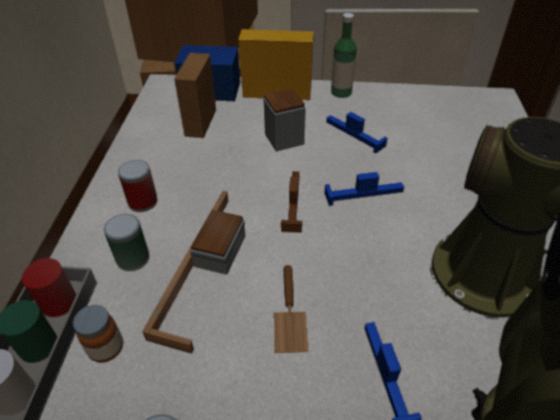

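Candidates in the top picture are the wooden stick (310,215), blue sticks at (124,306), (333,289) and (433,280), and the spatula (178,224). The wooden stick with the raised block and cross head at (310,215) matches the description. The tin is at (236,150), and the square tin at (427,191) is the look-alike. The rail corner is near (137,113) with the stop to the left. Next is a close crop to check the choice.

```bash
python3 - <<'E'
from h import *
im=cv2.imread('pics/top0.png')[95:235,122:362]
cv2.imwrite('pics/crop.png',cv2.resize(im,None,fx=3.3,fy=3.3,interpolation=cv2.INTER_CUBIC))
E
```

```text
(no output)
```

View pics/crop.png

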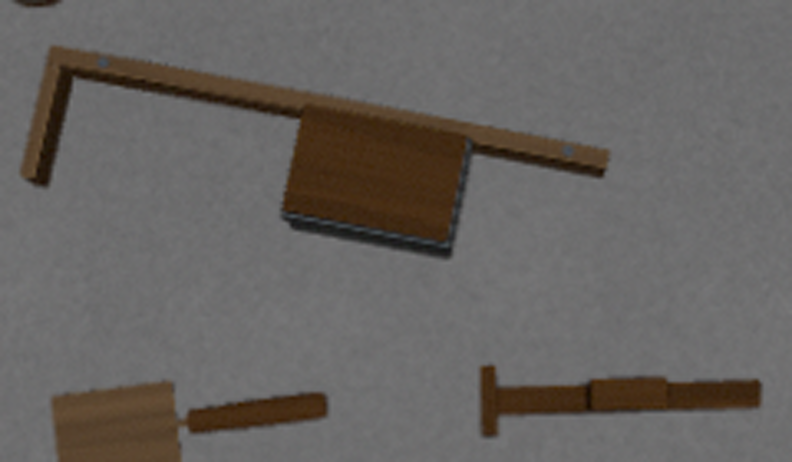

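```bash
python3 - <<'E'
from h import *
f=lambda pts,z: pix2w('top',np.array(pts)/3.3+[121.85,94.85],z)
P=f([(73,68),(300,111),(605,168),(48,180)],36);print('rail',P.round(1))
d=P[2]-P[0];print('raildir deg',np.degrees(np.arctan2(d[1],d[0]))+180, 'fulldist',np.linalg.norm(d))
T=f([(305,105),(470,138),(450,243),(283,212)],70);print('tin',T.round(1),T.mean(0).round(1))
d=(T[0]+T[3]-T[1]-T[2]);print('tindir',np.degrees(np.arctan2(d[1],d[0])))
G=f([(592,380),(665,376),(667,406),(590,410)],66);print('grip',G.round(1),G.mean(0).round(1))
H=f([(482,367),(483,436)],32);Tl=f([(760,380),(760,405)],20);print('head',H.round(1),H.mean(0),'tail',Tl.mean(0))
d=H.mean(0)-Tl.mean(0);print('stickdir',np.degrees(np.arctan2(d[1],d[0])),np.linalg.norm(d[:2]))
s=state();print(cams.camera_info('wrist')['hand_eye'])
print(R.from_euler('xyz',s['tcp_rot']).as_matrix().round(3))
E
```

```text
rail [[ 678.   203.3   36. ]
 [ 641.8   39.6   36. ]
 [ 596.3 -176.8   36. ]
 [ 596.4  220.3   36. ]]
raildir deg 77.86802081538377 fulldist 388.82662025223243
tin [[636.9  32.   70. ]
 [611.4 -81.1  70. ]
 [538.5 -66.   70. ]
 [562.4  47.6  70. ]] [587.3 -16.9  70. ]
tindir 77.70206340008443
grip [[ 443.1 -160.6   66. ]
 [ 444.7 -210.7   66. ]
 [ 424.1 -211.4   66. ]
 [ 422.7 -158.7   66. ]] [ 433.6 -185.4   66. ]
head [[456.3 -86.1  32. ]
 [407.8 -85.7  32. ]] [432.03121158 -85.94373311  32.        ] tail [ 434.52181739 -285.21856401   20.        ]
stickdir 90.71606519947683 199.29039452212578
[[ 9.75356222e-04  9.54259913e-01  2.98976699e-01  7.58923161e+01]
 [ 9.99998891e-01 -1.26712424e-03  7.82036612e-04  1.20528524e+00]
 [ 1.12510681e-03  2.98975605e-01 -9.54260091e-01 -1.43237780e+02]
 [ 0.00000000e+00  0.00000000e+00  0.00000000e+00  1.00000000e+00]]
[[-0.92   0.392 -0.   ]
 [ 0.392  0.92  -0.   ]
 [-0.    -0.    -1.   ]]
```

```bash
cat >> h.py <<'E'
def rows(wps,s=None):
    """wps: list of (x,y,z,toolx_deg,nrows); prints rounded rows, 10 per call"""
    s=s or state(); p=np.array(s['position']); a=np.degrees(s['tcp_rot'][2]); out=[]
    for x,y,z,b,n in wps:
        for k in range(n,0,-1):
            D=(np.array([x,y,z])-p)/k; da=((b-a+180)%360-180)/k
            ra=np.radians(a); tx=np.array([np.cos(ra),np.sin(ra),0]); ty=np.array([np.sin(ra),-np.cos(ra),0])
            q=np.round([D@tx/10,D@ty/10,-D[2]/10,-da],2); out.append(q.tolist())
            p=p+10*(q[0]*tx+q[1]*ty)-[0,0,10*q[2]]; a-=q[3]
    for i in range(0,len(out),10): print(str(out[i:i+10]).replace(' ',''))
E
python3 - <<'E'
from h import *
rows([(470,200,190,122,10),(433.5,-186,170,90.7,10)])
E
```

```text
[[-3.54,-2.32,0.41,3.49],[-3.67,-2.1,0.41,3.49],[-3.8,-1.87,0.41,3.49],[-3.9,-1.63,0.41,3.49],[-3.99,-1.39,0.41,3.49],[-4.07,-1.15,0.41,3.49],[-4.14,-0.9,0.42,3.5],[-4.18,-0.65,0.41,3.49],[-4.21,-0.39,0.42,3.5],[-4.23,-0.13,0.41,3.49]]
[[-3.08,-2.35,0.2,3.13],[-3.2,-2.18,0.2,3.13],[-3.32,-2.01,0.2,3.13],[-3.42,-1.82,0.2,3.13],[-3.52,-1.63,0.2,3.13],[-3.6,-1.44,0.2,3.13],[-3.68,-1.24,0.2,3.13],[-3.74,-1.03,0.2,3.13],[-3.79,-0.83,0.2,3.13],[-3.82,-0.62,0.2,3.13]]
```

{"fn": "arm_command", "kwargs": {
  "plan": [
    [-3.5, -2.3, 0.4, 3.5],
    [-3.7, -2.1, 0.4, 3.5],
    [-3.8, -1.9, 0.4, 3.5],
    [-3.9, -1.6, 0.4, 3.5],
    [-4.0, -1.4, 0.4, 3.5],
    [-4.1, -1.1, 0.4, 3.5],
    [-4.1, -0.9, 0.4, 3.5],
    [-4.2, -0.7, 0.4, 3.5],
    [-4.2, -0.4, 0.4, 3.5],
    [-4.2, -0.1, 0.4, 3.5]
  ],
  "hand": 0,
  "squeeze": 60
}}

```text
time_s: 1.65
position: [470.4, 199.2, 191.4]
tcp_rot: [3.141, 0.0, 2.126]
wrist_force: [-0.1, 0.3, -0.0]
finger_gap: 85.0
finger_force: 0.0
```

{"fn": "arm_command", "kwargs": {
  "plan": [
    [-3.1, -2.4, 0.2, 3.1],
    [-3.2, -2.2, 0.2, 3.1],
    [-3.3, -2.0, 0.2, 3.1],
    [-3.4, -1.8, 0.2, 3.1],
    [-3.5, -1.6, 0.2, 3.1],
    [-3.6, -1.4, 0.2, 3.1],
    [-3.7, -1.2, 0.2, 3.1],
    [-3.7, -1.0, 0.2, 3.1],
    [-3.8, -0.8, 0.2, 3.1],
    [-3.8, -0.6, 0.2, 3.1]
  ]
}}

```text
time_s: 2.9
position: [434.9, -186.1, 171.5]
tcp_rot: [3.141, 0.0, 1.585]
wrist_force: [1.5, 0.7, -1.0]
finger_gap: 85.6
finger_force: 0.0
```

```bash
python3 - <<'E'
from h import *
s=state();print(s['time_s'],s['position'],np.degrees(s['tcp_rot']))
im=cams.get_image('wrist');cv2.imwrite('pics/w1.png',im)
for d in trace('stick_grip','wrist')[:2]:
    print(d['p'],d['at'],pix2w('wrist',d['at'],66,s))
u=np.array([np.cos(np.radians(90.7)),np.sin(np.radians(90.7))])
n=np.array([-u[1],u[0]]);c=np.array([433.5,-186])
P=[(*(c+a*u+b*n),z) for a,b,z in[(27,11,66),(27,-11,66),(-27,-11,66),(-27,11,66),(102,25,32),(102,-25,32)]]
for q in w2pix('wrist',P,s): cv2.circle(im,tuple(int(v) for v in q),3,(0,255,0),1)
print(w2pix('wrist',P,s).round(1))
cv2.imwrite('pics/w1o.png',im)
E
```

```text
2.9 [ 434.90156493 -186.13719705  171.46044675] [1.79966809e+02 1.19362368e-02 9.08156923e+01]
0.91 [85.3, 240.0] [[ 300.53823711 -207.92298378   66.        ]]
0.82 [274.2, 170.1] [[ 434.07092743 -155.99206533   66.        ]]
[[256.3 174.5]
 [289.3 174.6]
 [288.3 249.6]
 [257.3 249.6]
 [237.4  58.9]
 [309.1  59.2]]
```

View pics/w1o.png

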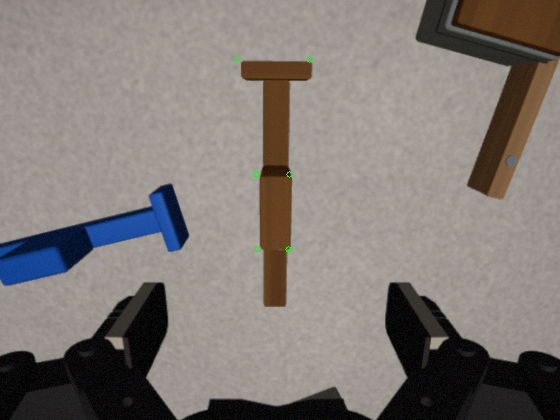

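The wooden stick runs from (277,60) to (275,305), with its grip block at (275,210). It lies about 2 mm right of the projected points. The blue stick's corner at (187,245) would be near the open fingers, so I'll pre-close partway before descending.

{"fn": "arm_command", "kwargs": {
  "plan": [
    [0, 0.1, 1.5, 0],
    [-0.1, 0, 1.7, 0],
    [0, 0, 1.7, 0],
    [0, 0, 1.7, 0],
    [0, 0, 1.7, 0],
    [0, 0, 1.7, 0],
    [0, 0, 1.7, 0],
    [0, 0, 1.7, 0],
    [0, 0, 1.7, 0],
    [0, 0, 0, 0]
  ],
  "hand": 105
}}

```text
time_s: 4.25
position: [434.5, -183.9, 18.6]
tcp_rot: [-3.138, -0.002, 1.589]
wrist_force: [-0.1, -0.3, -0.1]
finger_gap: 50.5
finger_force: 0.0
```

{"fn": "arm_command", "kwargs": {
  "plan": [
    [0, 0, 0, 0],
    [0, 0, 0, 0],
    [0, 0, 0, 0],
    [0, 0, 0, 0],
    [0, 0, 0, 0],
    [0, 0, 0, 0],
    [0, 0, 0, 0],
    [0, 0, 0, 0],
    [0, 0, 0, 0],
    [0, 0, 0, 0]
  ],
  "hand": 255
}}

```text
time_s: 5.5
position: [436.6, -185.9, 20.9]
tcp_rot: [3.14, 0.0, 1.587]
wrist_force: [0.6, 2.6, 6.1]
finger_gap: 21.1
finger_force: 59.9
```

```bash
python3 - <<'E'
from h import *
s=state();print(s['position'],s['finger_gap'],s['finger_force'],s['wrist_force'])
# tin from wrist view w1? plan: lift 40, then to pre-push
u=np.array([.2107,.9775]);n=np.array([-.9775,.2107]);c=np.array([678,203.3])
g=c-(421+0)*u+40*n
print(g)
p=s['position']
rows([(p[0],p[1],p[2]+80,90.8,6),(g[0]-.21*60,g[1]-59,p[2]+80,77.8,14)])
E
```

```text
[ 436.6497465  -185.87528269   20.90254521] 21.14063937618314 59.93000149726868 [0.61157163 2.60388732 6.05998206]
[ 550.1953 -199.7995]
[[0.0,0.0,-1.33,0.02],[0.0,0.0,-1.33,0.02],[0.0,0.0,-1.34,0.02],[0.0,0.0,-1.33,0.02],[0.0,0.0,-1.34,0.02],[0.0,0.0,-1.33,0.02],[-0.53,0.71,-0.0,0.93],[-0.52,0.72,-0.0,0.93],[-0.51,0.73,-0.0,0.93],[-0.5,0.74,-0.0,0.93]]
[[-0.48,0.75,-0.0,0.93],[-0.47,0.75,-0.0,0.93],[-0.46,0.76,-0.0,0.93],[-0.45,0.77,-0.0,0.93],[-0.43,0.78,-0.0,0.93],[-0.42,0.78,-0.0,0.93],[-0.41,0.79,-0.0,0.93],[-0.39,0.8,-0.0,0.92],[-0.38,0.8,-0.0,0.93],[-0.38,0.82,-0.0,0.92]]
```

{"fn": "arm_command", "kwargs": {
  "plan": [
    [0, 0, -1.3, 0],
    [0, 0, -1.3, 0],
    [0, 0, -1.3, 0],
    [0, 0, -1.3, 0],
    [0, 0, -1.4, 0],
    [0, 0, -1.4, 0],
    [-0.5, 0.7, 0, 0.9],
    [-0.5, 0.7, 0, 0.9],
    [-0.5, 0.7, 0, 0.9],
    [-0.5, 0.7, 0, 0.9]
  ]
}}

```text
time_s: 6.75
position: [464.1, -206.3, 99.7]
tcp_rot: [-3.141, -0.0, 1.523]
wrist_force: [0.9, -0.1, -0.4]
finger_gap: 21.2
finger_force: 59.1
```

{"fn": "arm_command", "kwargs": {
  "plan": [
    [-0.5, 0.8, 0, 0.9],
    [-0.5, 0.8, 0, 0.9],
    [-0.5, 0.8, 0, 0.9],
    [-0.4, 0.8, 0, 0.9],
    [-0.4, 0.8, 0, 0.9],
    [-0.4, 0.8, 0, 1.0],
    [-0.4, 0.8, 0, 1.0],
    [-0.4, 0.8, 0, 1.0],
    [-0.4, 0.8, 0, 0.9],
    [-0.4, 0.8, 0, 0.9]
  ]
}}

```text
time_s: 8.0
position: [538.7, -258.5, 100.3]
tcp_rot: [-3.142, -0.0, 1.361]
wrist_force: [0.6, -0.2, -1.2]
finger_gap: 21.4
finger_force: 59.1
```

```bash
python3 - <<'E'
from h import *
s=state();print(s['time_s'],s['position'],np.degrees(s['tcp_rot']),s['finger_gap'],s['wrist_force'])
im=cams.get_image('wrist');cv2.imwrite('pics/w2.png',im)
def put(P,col):
    for q in w2pix('wrist',P,s): cv2.circle(im,tuple(int(np.clip(v,-99,999)) for v in q),3,col,1)
u=np.array([.2107,.9775]);n=np.array([-.9775,.2107]);c=np.array([678,203.3]);t=np.array([587.3,-16.9])
put([(*(t+a*u+b*n),70) for a in(60,-60) for b in(40,-40)],(0,255,0))
put([(*(c-a*u),36) for a in range(0,401,50)],(0,255,255))
cv2.imwrite('pics/w2o.png',im)
E
```

```text
8.0 [ 538.74683032 -258.51878724  100.2815209 ] [-1.79997718e+02 -4.11265770e-04  7.79601637e+01] 21.37500007985633 [ 0.63479452 -0.19872773 -1.23330252]
```

View pics/w2o.png

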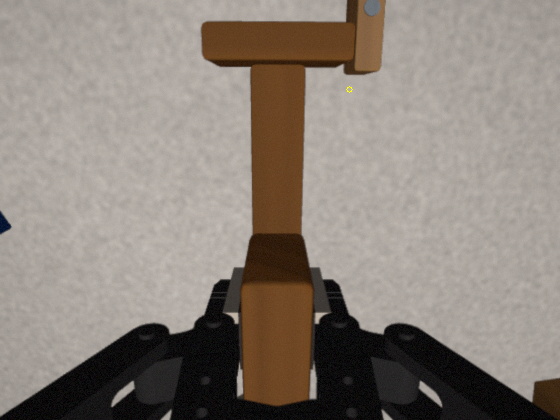

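The stick is held straight, its head spanning columns 203–355 at row 42. The rail end at (365,70) shows to the right, clear of the head. Now I'll lower it and approach the tin.

{"fn": "arm_command", "kwargs": {
  "plan": [
    [0, 0, 1, 0],
    [0, 0, 1, 0],
    [0, 0, 1, 0],
    [0, 0, 1, 0],
    [0, 0, 1, 0],
    [0, 0, 1, 0],
    [0, 0, 1, 0],
    [0, 0, 0.5, 0],
    [0, 0, 0, 0],
    [0, 0, 0, 0]
  ]
}}

```text
time_s: 9.3
position: [538.6, -258.3, 25.6]
tcp_rot: [3.141, 0.0, 1.362]
wrist_force: [-1.6, 0.1, -1.8]
finger_gap: 21.3
finger_force: 59.1
```

{"fn": "arm_command", "kwargs": {
  "plan": [
    [0.6, 0, 0, 0],
    [0.7, 0, 0, 0],
    [0.7, 0, 0, 0],
    [0.7, 0, 0, 0],
    [0.7, 0, 0, 0],
    [0.7, 0, 0, 0],
    [0.7, 0, 0, 0],
    [0.7, 0, 0, 0],
    [0.5, 0, 0, 0],
    [0, 0, 0, 0]
  ]
}}

```text
time_s: 10.55
position: [550.9, -199.1, 25.3]
tcp_rot: [3.142, 0.0, 1.362]
wrist_force: [0.0, -0.5, -0.7]
finger_gap: 21.2
finger_force: 59.1
```

```bash
cat >> h.py <<'E'
U=np.array([.2107,.9775]);N=np.array([-.9775,.2107]);C=np.array([678,203.3])
def rel(p): d=np.array(p[:2])-C; return d@U,d@N
E
python3 - <<'E'
from h import *
s=state();print(s['time_s'],rel(s['position']),s['position'],np.degrees(s['tcp_rot']),s['finger_gap'],s['wrist_force'])
im=cams.get_image('top');cv2.imwrite('pics/t2.png',cv2.resize(im[90:240,120:330],None,fx=3.3,fy=3.3,interpolation=cv2.INTER_CUBIC))
E
```

```text
10.55 (np.float64(-420.14216149051464), np.float64(39.500451560820174)) [ 550.85173444 -199.10616055   25.30554209] [1.79997863e+02 5.75836886e-04 7.80517232e+01] 21.214250700705865 [ 0.01537591 -0.46992972 -0.70374433]
```

View pics/t2.png

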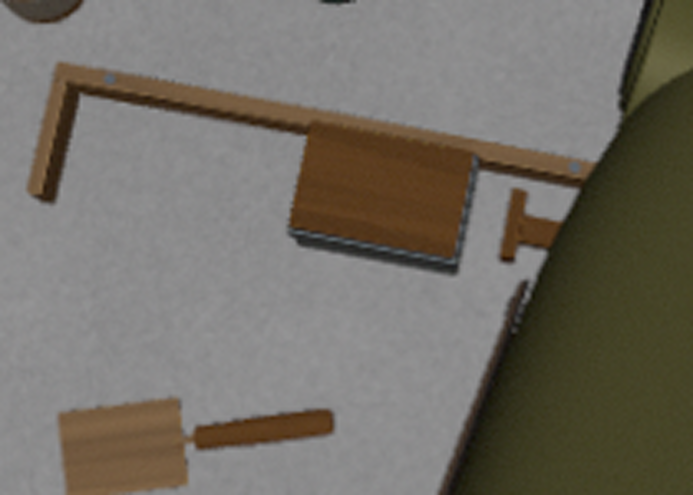

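The head at (513,225) in the crop is square behind the tin at (385,190), with a gap of about 25 mm. The tin is flush with the rail, so I'll push.

{"fn": "arm_command", "kwargs": {
  "plan": [
    [0.4, 0, 0, 0],
    [0.5, 0, 0, 0],
    [0.5, 0, 0, 0],
    [0.5, 0, 0, 0],
    [0.5, 0, 0, 0],
    [0.5, 0, 0, 0],
    [0.5, 0, 0, 0],
    [0.5, 0, 0, 0],
    [0.5, 0, 0, 0],
    [0.5, 0, 0, 0]
  ]
}}

```text
time_s: 11.85
position: [561.0, -151.3, 25.3]
tcp_rot: [3.142, 0.0, 1.362]
wrist_force: [0.3, -3.1, -0.8]
finger_gap: 21.2
finger_force: 59.2
```

```bash
python3 - <<'E'
from h import *
s=state();print(s['time_s'],rel(s['position']),np.degrees(s['tcp_rot'])[2],s['finger_gap'],s['wrist_force'])
im=cams.get_image('top');cv2.imwrite('pics/t3.png',cv2.resize(im[90:240,120:330],None,fx=3.3,fy=3.3,interpolation=cv2.INTER_CUBIC))
E
```

```text
11.85 (np.float64(-371.31549009256), np.float64(39.67519454280996)) 78.01499944403541 21.171878636773336 [ 0.32468756 -3.0654697  -0.80090256]
```

View pics/t3.png

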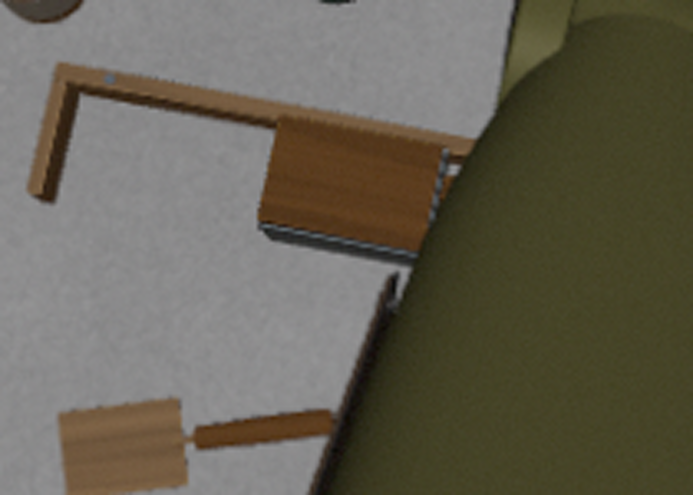

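The tin has moved about 20 mm and is still flush with the rail. I'll keep pushing.

{"fn": "arm_command", "kwargs": {
  "plan": [
    [0.6, 0, 0, 0],
    [0.6, 0, 0, 0],
    [0.6, 0, 0, 0],
    [0.6, 0, 0, 0],
    [0.6, 0, 0, 0],
    [0.6, 0, 0, 0],
    [0.6, 0, 0, 0],
    [0.6, 0, 0, 0],
    [0.6, 0, 0, 0],
    [0.6, 0, 0, 0]
  ]
}}

```text
time_s: 13.15
position: [573.4, -92.5, 25.3]
tcp_rot: [-3.142, 0.0, 1.362]
wrist_force: [-0.7, -3.6, 0.7]
finger_gap: 21.6
finger_force: 59.3
```

{"fn": "arm_command", "kwargs": {
  "plan": [
    [0.6, 0, 0, 0],
    [0.6, 0, 0, 0],
    [0.6, 0, 0, 0],
    [0.6, 0, 0, 0],
    [0.6, 0, 0, 0],
    [0.6, 0, 0, 0],
    [0.6, 0, 0, 0],
    [0.6, 0, 0, 0],
    [0.5, 0, 0, 0],
    [0.4, 0, 0, 0]
  ]
}}

```text
time_s: 14.4
position: [585.2, -36.8, 25.3]
tcp_rot: [-3.142, 0.0, 1.362]
wrist_force: [-1.3, -2.5, 1.2]
finger_gap: 21.5
finger_force: 59.3
```

{"fn": "arm_command", "kwargs": {
  "plan": [
    [0.3, 0, 0, 0],
    [0.3, 0, 0, 0],
    [0.3, 0, 0, 0],
    [0.3, 0, 0, 0],
    [0.3, 0, 0, 0],
    [0.3, 0, 0, 0],
    [0.3, 0, 0, 0],
    [0, 0, 0, 0],
    [0, 0, 0, 0],
    [0, 0, 0, 0]
  ]
}}

```text
time_s: 15.65
position: [589.5, -16.2, 25.2]
tcp_rot: [-3.141, -0.001, 1.362]
wrist_force: [0.1, -0.9, -1.3]
finger_gap: 21.0
finger_force: 59.2
```

```bash
python3 - <<'E'
from h import *
s=state();print(s['time_s'],rel(s['position']),np.degrees(s['tcp_rot'])[2],s['finger_gap'],s['wrist_force'])
a=cams.get_image('top')[90:240,120:290];b=cams.get_image('side')[170:370,120:290]
f=lambda i,h:cv2.resize(i,(int(i.shape[1]*h/i.shape[0]),h),interpolation=cv2.INTER_CUBIC)
cv2.imwrite('pics/t4.png',np.hstack([f(a,400),f(b,400)])[:, :800])
E
```

```text
15.65 (np.float64(-233.1705354493048), np.float64(40.296621796559386)) 78.03507933401664 20.982017943920454 [ 0.07049615 -0.86323053 -1.26447999]
```

View pics/t4.png

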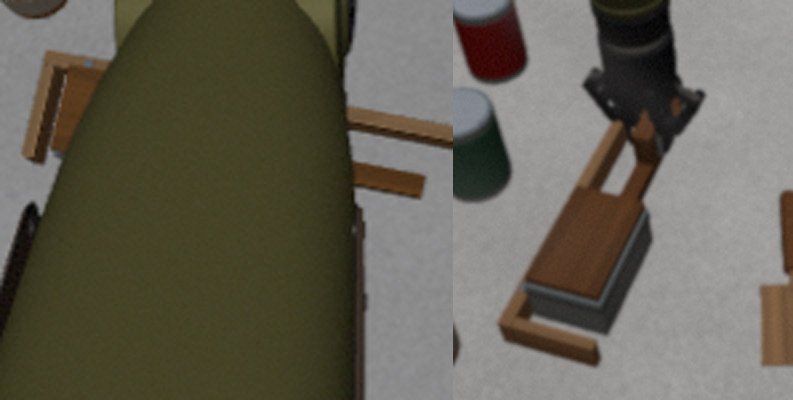

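In the side view (right half) a gap of 10–20 mm remains between the tin front (565,315) and the stop (550,340). I'll creep forward and watch the force.

{"fn": "arm_command", "kwargs": {
  "plan": [
    [0.2, 0, 0, 0],
    [0.2, 0, 0, 0],
    [0.2, 0, 0, 0],
    [0.2, 0, 0, 0],
    [0.2, 0, 0, 0],
    [0, 0, 0, 0],
    [0, 0, 0, 0],
    [0, 0, 0, 0],
    [0, 0, 0, 0],
    [0, 0, 0, 0]
  ]
}}

```text
time_s: 17.0
position: [591.7, -6.6, 25.4]
tcp_rot: [3.142, -0.0, 1.362]
wrist_force: [0.2, 0.7, -0.5]
finger_gap: 21.0
finger_force: 59.2
```

{"fn": "arm_command", "kwargs": {
  "plan": [
    [0.1, 0, 0, 0],
    [0.1, 0, 0, 0],
    [0.1, 0, 0, 0],
    [0.1, 0, 0, 0],
    [0, 0, 0, 0],
    [0, 0, 0, 0],
    [0, 0, 0, 0],
    [0, 0, 0, 0],
    [0, 0, 0, 0],
    [0, 0, 0, 0]
  ]
}}

```text
time_s: 18.25
position: [592.5, -2.8, 25.3]
tcp_rot: [3.141, -0.0, 1.362]
wrist_force: [0.2, -2.1, 0.5]
finger_gap: 21.4
finger_force: 59.3
```

{"fn": "arm_command", "kwargs": {
  "plan": [
    [0, 0, 0, 0],
    [0.1, 0, 0, 0],
    [0, 0, 0, 0],
    [0.1, 0, 0, 0],
    [0, 0, 0, 0],
    [0.1, 0, 0, 0],
    [0, 0, 0, 0],
    [0.1, 0, 0, 0],
    [0, 0, 0, 0],
    [0.1, 0, 0, 0]
  ]
}}

```text
time_s: 19.5
position: [593.4, 2.0, 25.3]
tcp_rot: [-3.141, 0.0, 1.362]
wrist_force: [-0.2, -2.8, -0.2]
finger_gap: 21.5
finger_force: 59.3
```

```bash
python3 - <<'E'
from h import *
s=state();print(s['time_s'],rel(s['position']),s['wrist_force'])
b=cams.get_image('side')[230:350,130:290]
cv2.imwrite('pics/t5.png',cv2.resize(b,None,fx=5,fy=5,interpolation=cv2.INTER_CUBIC))
E
```

```text
19.5 (np.float64(-214.5973028833656), np.float64(40.26404202151607)) [-0.20060067 -2.78927299 -0.17536206]
```

View pics/t5.png

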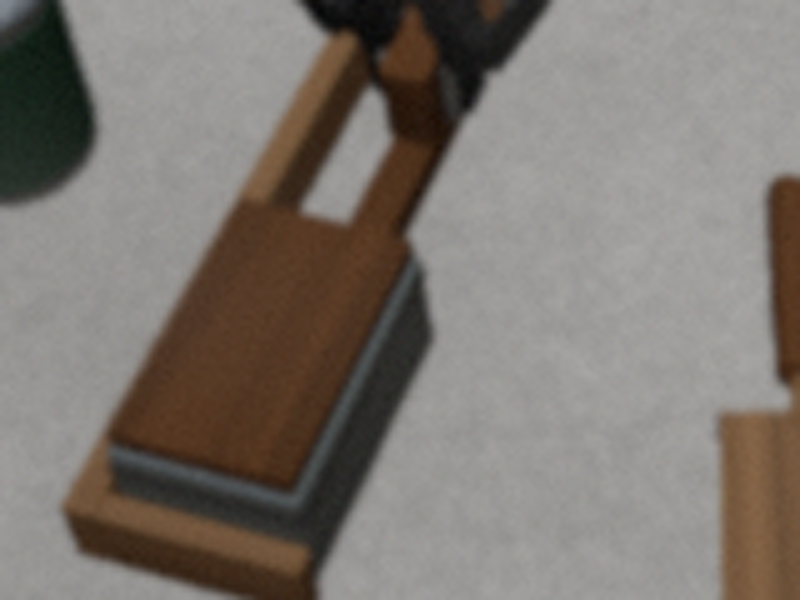

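The tin front is now right at the stop, with its top front edge over the stop's inner edge at (310,550). I'll nudge until the force rises.

{"fn": "arm_command", "kwargs": {
  "plan": [
    [0.1, 0, 0, 0],
    [0, 0, 0, 0],
    [0.1, 0, 0, 0],
    [0, 0, 0, 0],
    [0.1, 0, 0, 0],
    [0, 0, 0, 0],
    [0, 0, 0, 0],
    [0, 0, 0, 0],
    [0, 0, 0, 0],
    [0, 0, 0, 0]
  ]
}}

```text
time_s: 20.8
position: [594.2, 5.1, 25.3]
tcp_rot: [3.142, -0.0, 1.362]
wrist_force: [0.3, -1.8, -0.1]
finger_gap: 21.4
finger_force: 59.3
```

{"fn": "arm_command", "kwargs": {
  "plan": [
    [0.1, 0, 0, 0],
    [0, 0, 0, 0],
    [0.1, 0, 0, 0],
    [0, 0, 0, 0],
    [0.1, 0, 0, 0],
    [0, 0, 0, 0],
    [0, 0, 0, 0],
    [0, 0, 0, 0],
    [0, 0, 0, 0],
    [0, 0, 0, 0]
  ]
}}

```text
time_s: 22.05
position: [594.2, 5.2, 25.5]
tcp_rot: [3.141, 0.005, 1.36]
wrist_force: [-3.0, -10.4, 3.1]
finger_gap: 21.6
finger_force: 59.7
```

Force is 10 N and the position has stalled, so the tin is against the stop. Next: back off, move clear of the rail, lower and release.

{"fn": "arm_command", "kwargs": {
  "plan": [
    [-0.6, 0, 0, 0],
    [-1, 0, 0, 0],
    [-1.5, 0, 0, 0],
    [-1.5, 0, 0, 0],
    [-0.5, -1.5, 0, 0],
    [0, -1.8, 0, 0],
    [0, -1.8, 0, 0],
    [0, -1.8, 0, 0],
    [0, -1, 0, 0],
    [0, 0, 0, 0]
  ]
}}

```text
time_s: 23.3
position: [506.4, -25.9, 25.4]
tcp_rot: [-3.141, 0.0, 1.362]
wrist_force: [0.5, 0.0, -0.8]
finger_gap: 21.4
finger_force: 59.1
```

{"fn": "arm_command", "kwargs": {
  "plan": [
    [0, 0, 0.1, 0],
    [0, 0, 0.1, 0],
    [0, 0, 0.1, 0],
    [0, 0, 0.1, 0],
    [0, 0, 0, 0],
    [0, 0, 0, 0],
    [0, 0, 0, 0],
    [0, 0, 0, 0],
    [0, 0, 0, 0],
    [0, 0, 0, 0]
  ]
}}

```text
time_s: 24.55
position: [506.9, -25.6, 21.3]
tcp_rot: [3.142, -0.0, 1.362]
wrist_force: [-0.3, -0.5, -1.5]
finger_gap: 21.4
finger_force: 59.1
```

{"fn": "arm_command", "kwargs": {
  "plan": [
    [0, 0, 0.1, 0],
    [0, 0, 0, 0],
    [0, 0, 0, 0],
    [0, 0, 0, 0],
    [0, 0, 0, 0],
    [0, 0, 0, 0],
    [0, 0, 0, 0],
    [0, 0, 0, 0],
    [0, 0, 0, 0],
    [0, 0, 0, 0]
  ]
}}

```text
time_s: 25.8
position: [507.0, -25.6, 20.9]
tcp_rot: [3.141, -0.0, 1.362]
wrist_force: [-1.6, 0.6, 6.0]
finger_gap: 21.8
finger_force: 60.2
```

{"fn": "arm_command", "kwargs": {
  "plan": [
    [0, 0, 0, 0],
    [0, 0, 0, 0],
    [0, 0, 0, 0],
    [0, 0, 0, 0],
    [0, 0, 0, 0],
    [0, 0, 0, 0],
    [0, 0, 0, 0],
    [0, 0, 0, 0],
    [0, 0, 0, 0],
    [0, 0, 0, 0]
  ],
  "hand": 90
}}

```text
time_s: 27.05
position: [506.9, -25.6, 20.3]
tcp_rot: [3.142, -0.0, 1.362]
wrist_force: [0.3, -0.4, -0.6]
finger_gap: 55.2
finger_force: 0.0
```

{"fn": "arm_command", "kwargs": {
  "plan": [
    [0, 0, -0.6, 0],
    [0, 0, -1.2, 0],
    [0, 0, -1.5, 0],
    [0, 0, -2, 0],
    [0, 0, -2, 0],
    [0, 0, -2, 0],
    [0, 0, -2, 0],
    [0, 0, -2, 0],
    [0, 0, -1, 0],
    [0, 0, 0, 0]
  ]
}}

```text
time_s: 28.3
position: [507.5, -25.6, 164.3]
tcp_rot: [3.14, -0.0, 1.362]
wrist_force: [0.3, -0.6, 0.4]
finger_gap: 55.3
finger_force: 0.0
```

```bash
python3 - <<'E'
from h import *
s=state();print(s['time_s'],s['position'],s['finger_gap'],s['wrist_force'])
a=cams.get_image('wrist');b=cams.get_image('side')[150:360,130:330]
f=lambda i,h:cv2.resize(i,(int(i.shape[1]*h/i.shape[0]),h),interpolation=cv2.INTER_CUBIC)
cv2.imwrite('pics/t6.png',np.hstack([f(a,340),f(b,340)])[:, :800])
E
```

```text
28.3 [507.51147758 -25.60890812 164.34777924] 55.31808158505618 [ 0.34239041 -0.60546398  0.35465067]
```

View pics/t6.png

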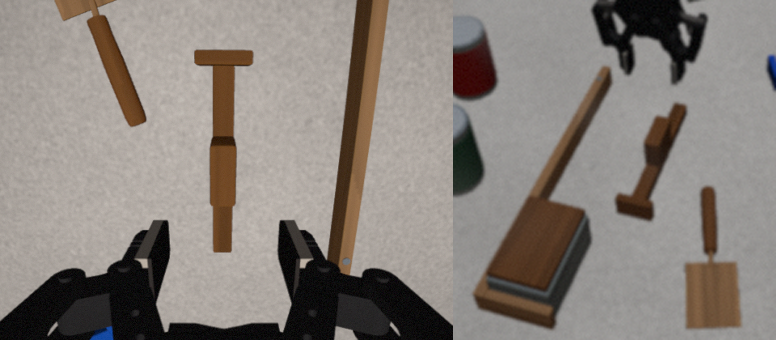

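The stick lies flat and released at (222,150). The tin sits in the corner against the stop at (540,245). I'm handing it in.

```bash
python3 -c "
from bench import r
print(r.close_job())"
```

```text
the job is handed in; nothing more can be done
None
```

I pushed the tin along the rail with the wooden stick until it stopped against the end stop. The stick now lies flat on the counter, released, and I handed the job in at about 28 s; no verdict came back.

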